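# Part a casting mould with a wedge and hold it open

## Robot

A 6-joint arm with a two-finger parallel gripper is mounted at the origin on the work surface. World frame = base frame: x ahead of the robot, y to its left, z up, the work surface at z = 0. Lengths are in m, angles in rad, forces in N, time in s.
With the tool pointing down it reaches from about 0.4 to 0.825 m from the base axis. Payload 7 kg.
Tool frame: the origin (TCP) lies midway between the tips of the shut fingers; the grasp point (between the pads) lies 19 mm behind it (manip.grip_depth is the distance from the TCP to the grasp point, in m); z points along the fingers, y is the line along which they close (so a half turn about z gives the same grasp; the last joint's range is limited). The gripper opens to 88 mm and grips with 3 to 60 N. Pads are 19 mm wide; open, the fingers measure 130 mm over their backs; the gripper's body (78 mm by 193 mm) begins 47 mm behind the grasp point.
Start: joints at [-1.02, 0.359, 0.012, 0, -1.224, -0.288], TCP at [0.175, -0.652, 0.207] pointing down, gripper open.
Joint ranges: [-3.07, 3.07], [-1.43, 2.12], [-1.02, 1.25], [-3.03, 1.67], [-3.05, -0], [-3.03, 3.03]. Speed limits (rad/s): [2.39, 2.39, 3.01, 3.14, 3.14, 3.14].

## Interface

Orientations are given as a rotation vector (axis times angle).
In Python, from workcell import manip gives the robot as it stands.
- The arm moves only by the tool carry_out, never from a script. Its argument "increments" is a list of rows, each a list of 3 entries, a list of its own where there are three numbers: the shift along the tool's x, y, z in m, then the turn, a rotation vector about the tool's x, y, z in degrees, then the finger opening in m, from 0 to 0.0876. In form: [[[x, y, z], [rx, ry, rz], jaw], ...]. A call has 1 to 8 rows; each row shifts and turns the commanded pose from where the row before left it, along the tool's axes as they then stand; what a row does not reach is not made up. A row lasts 1/10 s, in which the tool goes at most 50 mm and 8.59 degrees, less where a joint would pass 70% of its speed; a pose out of reach is approached as far as the arm can. A call with a gripper value outside its range is refused whole. The fingers move at their own pace and stop on an object; "newtons" is the grip in N (left out, the last holds). Time passes only in rows, so rows that do not move let the fingers close. It gives the time, the measured TCP pose, the force, the opening and the grip force at its end, in the units of the state.
- manip.observe(): the state, without advancing time (a new reading comes with each control period).
- manip.snapshot(name): name is "scene" or "top" or "wrist"; returns the picture (420x560x3 uint8, blue, green, red); there is no depth.
- manip.camera_params(name): a dict with "fx", "fy", "cx", "cy" (pixels), "rvec" (rotation vector, rad) and "tvec" (3), from world to camera coordinates, as OpenCV has them. Camera axes: x right, y down, z forward; pixel columns grow to the right and rows downward; lengths in m; the calibration is good to about 2 mm. A picture is of the moment at which its call begins: read the wrist's pose just before it. camera_params takes no time and is no camera call; for the wrist camera it gives the pose at the moment of the call.
- manip.finish_job(): hands the job in; it is judged then, once.
Trained networks look in the newest picture that a camera, given by its name, has taken for a name from the list of things; names that differ only in an ending like _2 or _b are one class to them, and where a whole thing is asked for, a point or a joint stands for the part that bears it (a point fixed in the world has none). Each returns a list of dicts, best first, with "p" (0 to 1); they miss things now and then, are a little off and sometimes report something else, mostly with a low value. They report only what shows in the picture. A call takes as long as a camera call. They do not tell look-alikes from the thing itself.
- manip.trace(camera, label): "region" (420x560 bool, what is visible of it) and "box" ([left, top, right, bottom] in pixels, round what is visible of it).
- manip.spot_point(camera, label): "at" ([column, row] in pixels: a listed point, or the origin of a listed thing).
The state is a dict: "clock": time; "joint_positions": joint angles; "qd": joint speeds; "joint_efforts": joint torques, N m; "position": TCP position; "ee_rot": TCP orientation; "wrist_force": force on the tool from outside, world axes, zero at the start; "wrist_torque": the same for the moment, N m; "width": opening from 0.0 (shut) to 1.0 (fully open); "grip_force": force on a finger pad.
Only numpy, scipy, OpenCV 4.12 (cv2) and the standard library are available. Lean on these libraries where they do the work, as an engineer would, in place of code of your own. Each camera call takes 0.05 s, during which the arm holds its last target. There are 200 camera calls.

## Task

The small casting mould on the bench is unclamped and ready to be parted. Take the wedge, lay it on the mould's base plate and push its thin end into the pry slot under the mould block until that edge of the block just lifts, leaving a gap of about 2 to 6 mm all along it while the opposite edge stays down on the plate; finish still gripping the wedge there, holding the gap open. Only the wedge may touch the block, and the other things on the bench stay where they are.

Things in the scene. Friction and masses are not known exactly. Their poses are not given: they have to be found in the camera images.
- plate: Aluminium base plate of the mould, fixed on the bench, 340 x 230 x 15 mm (x, y, z). Origin: centre of its underside; top face 15 mm higher. The block sits in its middle on four 9 mm guide pins with 1 mm play; 110 mm of bare flat plate lie before the block's front (-x side). Two opened toggle clamps, 100 mm tall, stand on its long sides at y = +-100, x = -5 to 120 mm.
- mould_block: Grey printed block, 120 x 160 x 45 mm (x, y, z), 0.6 to 1 kg, loose, flat on the plate; steel ring on top. Origin: centre of its underside. Middle of its front edge (x = -60): a recess 56 wide, 10 deep, full height (a bite in the outline from above); at its foot the pry slot, 56 wide, 4 high, 42 deep, open below, the plate being its floor. The wedge goes in along the block's +x.
- slot_lip (a point): Middle of the lower edge of the slot's roof, at the slot's mouth: on the block at x = -50, y = 0, z = 4 mm. The wedge's ramp lifts the block at this edge.
- front_left (a point): Lower corner of the block's front edge (pry side), at x = -60, y = +80, z = 0 mm of the block; at the height of the plate's top while the block is down.
- front_right (a point): The other lower corner of the front edge, at x = -60, y = -80, z = 0 mm of the block.
- back_left (a point): Lower corner of the block's far (back) edge, at x = +60, y = +80, z = 0 mm of the block; stays down.
- back_right (a point): The other lower corner of the back edge, at x = +60, y = -80, z = 0 mm of the block.
- wedge: White nylon wedge, 130 long (x), 30 wide (y) mm, 95 g, lying on its flat underside. Origin: centre of its underside; +x points to the thin end. Thin end (x = +65) 2 mm thick; the ramp rises evenly to 27 mm at x = -35; from there to x = -65 the heel is a plain block 27 mm high, 30 mm wide, with a dark hanging hole on top: grip it there, across y.
- wedge_tip (a point): Middle of the thin end's lower edge, at x = +65, y = 0, z = 0 mm of the wedge.
- parallel_bar: Bystander: plain aluminium bar 130 x 30 x 20 mm, same thickness all along, lying on the bench. Origin: centre of its underside.
- wash_bottle: Bystander: white plastic bottle, 66 mm across, 190 mm tall, standing. Origin: centre of its foot.
- filament_reel: Bystander: reel of white filament, 196 mm across, 66 mm thick, lying flat. Origin: centre of its underside.
- casting: Bystander: small white cast bracket 70 x 40 mm, 35 mm tall. Origin: centre of its underside.
Not all that is in view belongs to the job. What is shaped like the wedge but green or purple is not meant.

How it is judged:
By the outcome, as a careful person would: the job done as asked, in the order asked, and still so for the second after the job is handed in, while the arm keeps its last pose, push and grip.
It also fails if it takes over 40 s, if anything falls off the work surface, if the arm or the gripper's body presses on something with over 40 N, if the wrist force passes 120 N, or if a joint passes its speed limit or range.

## Working session

There is one attempt and no reset: what is moved stays moved. The work goes in short steps, Python scripts to look and compute and a tool call to move; the robot and the scene stay as the last step left them, time stands still between calls to the robot, and variables do not carry over. Pictures are saved under pics/ and viewed, at most 10 in all, crops included, and the job is handed in when it is done.

Besides the shell and the picture viewer there is one more tool, called after "Call:" by a JSON object that holds its "fn" and its "kwargs", one argument or row to a line. carry_out: Moves the arm, as the interface text tells. Its arguments: {"type":"object","properties":{"increments":{"type":"array"},"newtons":{"type":"number"}},"required":["increments"]}

```bash
mkdir -p pics; cat > h.py <<'E'
import numpy as np, cv2
from workcell import manip
def P(c):
    d=manip.camera_params(c); K=np.array([[d['fx'],0,d['cx']],[0,d['fy'],d['cy']],[0,0,1.]])
    R=cv2.Rodrigues(np.array(d['rvec'],float))[0]; return K,R,np.array(d['tvec'],float).reshape(3)
def onz(c,px,z):
    K,R,t=P(c); d=R.T@np.linalg.inv(K)@np.array([px[0],px[1],1.]); o=-R.T@t
    return o+d*(z-o[2])/d[2]
def tri(a,pa,b,pb,Pa=None,Pb=None):
    Pa=Pa or P(a);Pb=Pb or P(b)
    M=[k@np.c_[R,t] for k,R,t in (Pa,Pb)]
    X=cv2.triangulatePoints(M[0],M[1],np.array(pa,float).reshape(2,1),np.array(pb,float).reshape(2,1))
    return (X[:3]/X[3]).ravel()
def proj(c,X,PP=None):
    K,R,t=PP or P(c); q=K@(R@np.asarray(X)+t); return q[:2]/q[2]
E
python3 - <<'E'
from h import *
for c in ('scene','top'):
    cv2.imwrite(f'pics/{c}0.png',manip.snapshot(c))
    for l in ('wedge','mould_block','plate','parallel_bar'):
        print(c,l,[(round(r['p'],2),np.round(r['box'])) for r in manip.trace(c,l)][:4])
    for l in ('wedge','wedge_tip','slot_lip','front_left','front_right','back_left','back_right','mould_block'):
        print(c,l,[(round(r['p'],2),np.round(r['at'],1)) for r in manip.spot_point(c,l)][:4])
print(manip.observe())
E
```

```text
scene wedge [(0.75, array([121., 210., 168., 227.])), (0.7, array([205., 192., 218., 210.])), (0.6, array([187., 227., 206., 260.])), (0.23, array([205., 277., 245., 319.]))]
scene mould_block [(0.8, array([297., 178., 361., 226.]))]
scene plate [(0.72, array([300., 174., 362., 225.])), (0.65, array([258., 158., 395., 249.]))]
scene parallel_bar [(0.86, array([203., 278., 242., 321.]))]
scene wedge [(0.8, array([145.4, 219.3])), (0.77, array([212.5, 203.4])), (0.63, array([195.6, 243.4]))]
scene wedge_tip [(0.92, array([167.9, 211. ])), (0.33, array([195.3, 240.3]))]
scene slot_lip [(0.72, array([312.1, 212. ]))]
scene front_left [(0.97, array([292.9, 198.4]))]
scene front_right [(0.61, array([325.3, 229.2]))]
scene back_left []
scene back_right [(0.66, array([360.2, 210.7]))]
scene mould_block [(0.66, array([329.2, 208.5]))]
top wedge [(0.68, array([365., 289., 394., 306.])), (0.59, array([343., 226., 372., 258.])), (0.54, array([314., 263., 332., 274.]))]
top mould_block [(0.62, array([228., 174., 272., 224.]))]
top plate [(0.95, array([196., 157., 306., 241.])), (0.7, array([341.,
[... 677 characters left out ...]
202.3]))]
{'clock': 1.3, 'joint_positions': array([-1.01988919e+00,  3.58574404e-01,  1.18935168e-02,  1.97090333e-06,
       -1.22410818e+00, -2.88094339e-01]), 'qd': array([-0.00014755, -0.00048749, -0.00036703, -0.00139776,  0.00030574,
       -0.00049382]), 'joint_efforts': array([ 3.28941487e-04, -5.82373917e+01,  2.93289542e+01,  7.00210914e+00,
        1.24459589e-02, -2.56047241e-05]), 'position': array([ 0.17533185, -0.65180148,  0.20657534]), 'ee_rot': array([-4.11639188e-01,  3.11450633e+00, -1.15943870e-05]), 'wrist_force': array([ 0.16099564, -0.09496996, -0.55795105]), 'wrist_torque': array([-0.01377373,  0.00369878,  0.04237508]), 'grip_force': 0.0, 'width': 1.000070936617355}
```

View pictures.

```bash
python3 -c "
import cv2
a=cv2.imread('pics/scene0.png')[130:340,90:420];cv2.imwrite('pics/scene0c.png',cv2.resize(a,None,fx=2.4,fy=2.4,interpolation=cv2.INTER_CUBIC))
a=cv2.imread('pics/top0.png')[130:330,90:410];cv2.imwrite('pics/top0c.png',cv2.resize(a,None,fx=2.5,fy=2.5,interpolation=cv2.INTER_CUBIC))"
```

```text
(no output)
```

View pics/scene0c.png

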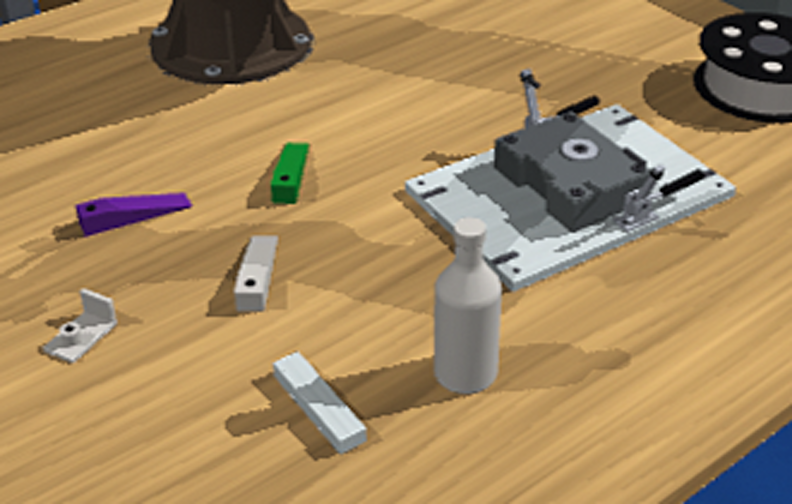

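View pics/top0c.png

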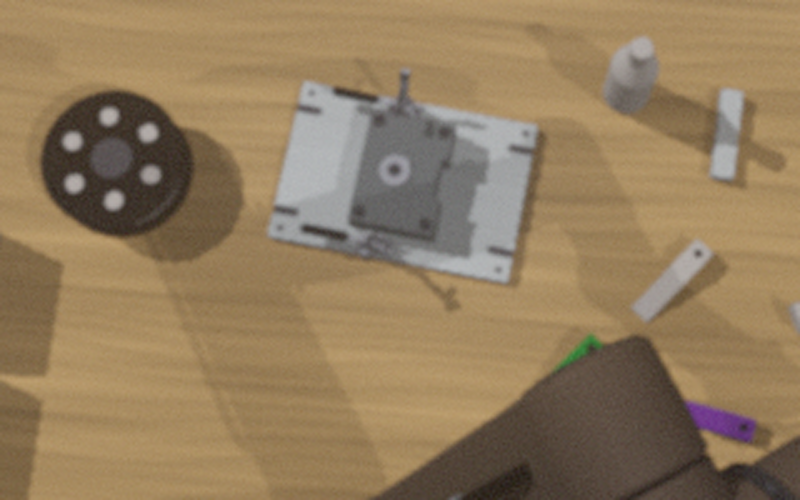

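```bash
python3 - <<'E'
from h import *
r=lambda v:np.round(v,4)
print('tip tri',r(tri('top',[344,258.1],'scene',[199.5,229.8])),'top@0',r(onz('top',[344.5,257.5],0)),'tip scene@0',r(onz('scene',[199.5,230],.002)))
print('hole tri',r(tri('top',[369.2,231.2],'scene',[194.2,247.9])),'@27 top',r(onz('top',[369.2,231.2],.027)),'scene',r(onz('scene',[194.2,247.9],.027)))
print('lip tri',r(tri('top',[262.1,206.6],'scene',[312.1,212.])),)
print('fl',r(tri('top',[267.2,229.5],'scene',[292.9,198.4])),r(onz('top',[267.2,229.5],.015)),r(onz('scene',[292.9,198.4],.015)))
print('fr',r(tri('top',[273.4,184.7],'scene',[325.3,229.2])),r(onz('top',[273.4,184.7],.015)),r(onz('scene',[325.3,229.2],.015)))
print('br scene',r(onz('scene',[360.2,210.7],.015)),'bl top',r(onz('top',[232.1,220.5],.015)))
# plate corners from top crop
for c in ([304,82],[540,124],[510,284],[268,237]):
    print('plate',r(onz('top',[90+c[0]/2.5,130+c[1]/2.5],.015)))
# block top corners
for c in ([376,110],[456,124],[434,240],[350,226],[394,170]):
    print('blk',r(onz('top',[90+c[0]/2.5,130+c[1]/2.5],.060)))
K,R,t=P('wrist');print(r(R),r(-R.T@t),K[0,0]); print(r(cv2.Rodrigues(manip.observe()['ee_rot'])[0]))
E
```

```text
tip tri [ 0.4169 -0.2145 -0.0106] top@0 [ 0.419  -0.2126  0.    ] tip scene@0 [ 0.4303 -0.2254  0.002 ]
hole tri [ 0.5122 -0.2915  0.0255] @27 top [ 0.5126 -0.29    0.027 ] scene [ 0.5129 -0.2936  0.027 ]
lip tri [0.5726 0.0819 0.0048]
fl [0.4949 0.0634 0.0181] [0.494  0.0617 0.015 ] [0.4925 0.0685 0.015 ]
fr [0.6566 0.0504 0.0065] [0.6567 0.0531 0.015 ] [0.6622 0.0386 0.015 ]
br scene [0.6642 0.1799 0.015 ] bl top [0.5165 0.1863 0.015 ]
plate [0.7208 0.2798 0.015 ]
plate [ 0.6843 -0.0608  0.015 ]
plate [ 0.4517 -0.0346  0.015 ]
plate [0.492  0.3057 0.015 ]
blk [0.6735 0.1685 0.06  ]
blk [0.6619 0.0563 0.06  ]
blk [0.4965 0.0729 0.06  ]
blk [0.5071 0.1883 0.06  ]
blk [0.5899 0.1358 0.06  ]
[[-2.583e-01  9.661e-01  9.000e-04]
 [ 9.325e-01  2.491e-01  2.615e-01]
 [ 2.524e-01  6.840e-02 -9.652e-01]] [ 0.1084 -0.6693  0.3863] 369.58857781499023
[[-0.9657 -0.2598  0.    ]
 [-0.2598  0.9657 -0.    ]
 [-0.     -0.     -1.    ]]
```

```bash
cat >> h.py <<'E'
from scipy.spatial.transform import Rotation as Ro
def plan(p,yaw_y,n,jaw,start=None,dp=3):
    """rows from measured pose to TCP p, tool y at yaw_y deg, tool straight down"""
    s=manip.observe(); p0,R0=(np.array(s['position']),Ro.from_rotvec(s['ee_rot'])) if start is None else start
    a=np.radians(yaw_y); y=np.array([np.cos(a),np.sin(a),0]); z=np.array([0,0,-1.]); R1=Ro.from_matrix(np.c_[np.cross(y,z),y,z])
    w=np.round((R0.inv()*R1).as_rotvec(degrees=True)/n,2); R=R0; q=p0.copy(); rows=[]
    for k in range(n):
        d=np.round(R.inv().apply((np.asarray(p)-q)/(n-k)),dp)
        rows.append([d.tolist(),w.tolist(),jaw]); q=q+R.apply(d); R=R*Ro.from_rotvec(w,degrees=True)
    for i in range(0,n,8): print(str(rows[i:i+8]).replace(' ',''))
    print('end',np.round(q,4)); return q,R
E
python3 - <<'E'
from h import *
plan([0.512,-0.290,0.19],230,16,0.08)
E
```

```text
[[[-0.026,0.016,0.001],[-0.0,-0.0,-7.81],0.08],[[-0.028,0.013,0.001],[-0.0,-0.0,-7.81],0.08],[[-0.03,0.009,0.001],[-0.0,-0.0,-7.81],0.08],[[-0.031,0.005,0.001],[-0.0,-0.0,-7.81],0.08],[[-0.031,0.0,0.001],[-0.0,-0.0,-7.81],0.08],[[-0.031,-0.004,0.001],[-0.0,-0.0,-7.81],0.08],[[-0.03,-0.008,0.001],[-0.0,-0.0,-7.81],0.08],[[-0.028,-0.012,0.001],[-0.0,-0.0,-7.81],0.08]]
[[[-0.027,-0.016,0.001],[-0.0,-0.0,-7.81],0.08],[[-0.024,-0.019,0.001],[-0.0,-0.0,-7.81],0.08],[[-0.021,-0.022,0.001],[-0.0,-0.0,-7.81],0.08],[[-0.018,-0.025,0.001],[-0.0,-0.0,-7.81],0.08],[[-0.015,-0.027,0.001],[-0.0,-0.0,-7.81],0.08],[[-0.011,-0.029,0.001],[-0.0,-0.0,-7.81],0.08],[[-0.007,-0.03,0.001],[-0.0,-0.0,-7.81],0.08],[[-0.002,-0.03,0.002],[-0.0,-0.0,-7.81],0.08]]
end [ 0.512  -0.2905  0.1896]
```

Call:
{"fn": "carry_out", "kwargs": {
  "increments": [
    [[-0.026,0.016,0.001],[0,0,-7.8],0.08],
    [[-0.028,0.013,0.001],[0,0,-7.8],0.08],
    [[-0.03,0.009,0.001],[0,0,-7.8],0.08],
    [[-0.031,0.005,0.001],[0,0,-7.8],0.08],
    [[-0.031,0,0.001],[0,0,-7.8],0.08],
    [[-0.031,-0.004,0.001],[0,0,-7.8],0.08],
    [[-0.03,-0.008,0.001],[0,0,-7.8],0.08],
    [[-0.028,-0.012,0.001],[0,0,-7.8],0.08]
  ]
}}

```text
clock: 2.1
position: [0.3453, -0.4696, 0.1987]
ee_rot: [-1.972, 2.445, -0.001]
wrist_force: [0.4, 0.5, 0.2]
width: 0.913
grip_force: 0.0
```

Call:
{"fn": "carry_out", "kwargs": {
  "increments": [
    [[-0.027,-0.016,0.001],[0,0,-7.8],0.08],
    [[-0.024,-0.019,0.001],[0,0,-7.8],0.08],
    [[-0.021,-0.022,0.001],[0,0,-7.8],0.08],
    [[-0.018,-0.025,0.001],[0,0,-7.8],0.08],
    [[-0.015,-0.027,0.001],[0,0,-7.8],0.08],
    [[-0.011,-0.029,0.001],[0,0,-7.8],0.08],
    [[-0.007,-0.03,0.001],[0,0,-7.8],0.08],
    [[-0.002,-0.03,0.002],[0,0,-7.8],0.08]
  ]
}}

```text
clock: 2.9
position: [0.5134, -0.2899, 0.1899]
ee_rot: [-2.954, 1.07, -0.001]
wrist_force: [0.3, -0.2, -0.7]
width: 0.91
grip_force: 0.0
```

Call:
{"fn": "carry_out", "kwargs": {
  "increments": [
    [[0,0,0],[0,0,0],0.08],
    [[0,0,0],[0,0,0],0.08]
  ]
}}

```text
clock: 3.1
position: [0.5128, -0.2904, 0.1894]
ee_rot: [2.951, -1.077, -0.001]
wrist_force: [0.1, -0.2, 1.0]
width: 0.912
grip_force: 0.0
```

```bash
python3 - <<'E'
from h import *
s=manip.observe();print(s['clock'],s['position'],s['ee_rot'])
im=manip.snapshot('wrist');cv2.imwrite('pics/wrist1.png',im)
m=manip.trace('wrist','wedge')
for r in m[:3]:
    g=r['region'].astype(np.uint8); c=max(cv2.findContours(g,0,2)[0],key=cv2.contourArea)
    print(round(r['p'],2),np.round(r['box']),cv2.minAreaRect(c), cv2.mean(im,g)[:3])
for l in('wedge','wedge_tip'): print(l,[(round(r['p'],2),np.round(r['at'],1),np.round(onz('wrist',r['at'],0),4)) for r in manip.spot_point('wrist',l)][:3])
E
```

```text
3.1 [ 0.51283672 -0.29037928  0.1894369 ] [ 2.95102530e+00 -1.07722003e+00 -5.44861927e-04]
0.97 [365. 322. 391. 348.] ((378.70001220703125, 338.9000549316406), (25.491174697875977, 21.01903533935547), 63.43495178222656) (95.2563025210084, 37.19117647058823, 75.22268907563024)
0.77 [267. 168. 298. 280.] ((281.9999694824219, 223.49996948242188), (31.999996185302734, 110.99998474121094), 0.0) (134.39871570344425, 138.85113835376532, 141.1786339754816)
0.55 [254. 342. 282. 347.] ((267.5, 344.0), (6.0, 25.0), 90.0) (21.293333333333333, 50.58666666666667, 11.953333333333335)
wedge [(0.67, array([280.2, 228.7]), array([ 0.4727, -0.2586,  0.    ]))]
wedge_tip [(0.95, array([370.5, 341.8]), array([ 0.3011, -0.2494,  0.    ])), (0.65, array([282.5, 285.1]), array([ 0.4213, -0.2185,  0.    ]))]
```

View pics/wrist1.png

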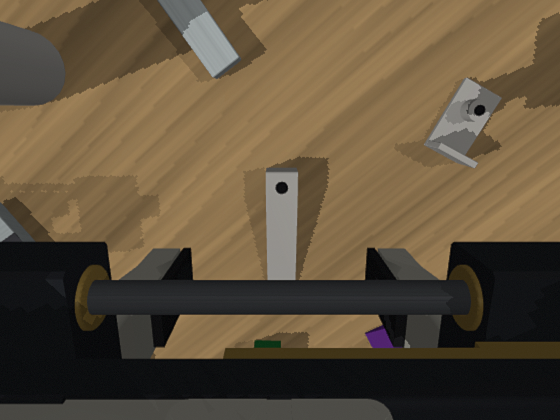

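```bash
python3 - <<'E'
from h import *
r=lambda v:np.round(v,4)
im=cv2.imread('pics/wrist1.png'); g=im.astype(int)
hole=im[178:198,272:292].min(2)<50; y,x=np.nonzero(im[178:198,272:292].max(2)<60); h=[272+x.mean(),178+y.mean()]
print(h,'hole@27',r(onz('wrist',h,.027)),'tri top',r(tri('wrist',h,'top',[369.2,231.2])),'tri scene',r(tri('wrist',h,'scene',[194.2,247.9])))
pts=[]
for row in range(176,272,8):
    l=g[row,240:325].sum(1); m=np.nonzero((abs(g[row,240:325,0]-g[row,240:325,2])<30)&(l>300))[0]+240
    if len(m): pts.append([row,m.min(),m.max()])
print(pts)
# heel edge ends at z=.027 (rows 176,192); width check
for row,a,b in pts[:3]:
    A,B=onz('wrist',[a-.5,row],.027),onz('wrist',[b+.5,row],.027); print(r((A+B)/2),np.linalg.norm(A-B))
s=manip.observe();Rm=Ro.from_rotvec(s['ee_rot']).as_matrix();print('tool y yaw',np.degrees(np.arctan2(Rm[1,1],Rm[0,1])))
# model of wedge: axis yaw fit via image midlines
ys=np.array(pts,float); 
def res(v):
    x0,y0,a=v;u=np.array([np.cos(a),np.sin(a),0]);n=np.array([-u[1],u[0],0]);o=np.array([x0,y0,0.]);e=[]
    e+=list(proj('wrist',o-.050*u+[0,0,.027])-h)
    for row,l,b in pts:
        for sgn in(1,-1):
            A=o-.060*u+sgn*.015*n+[0,0,.027];B=o-.035*u+sgn*.015*n+[0,0,.027];C=o+.065*u+sgn*.015*n+[0,0,.002]
            q=[proj('wrist',Z) for Z in(A,B,C)]; q.sort(key=lambda t:t[1])
            c=np.interp(row,[t[1] for t in q],[t[0] for t in q]); t=l-.5 if c<282 else b+.5
            e.append(c-t)
    return np.array(e)
from scipy.optimize import least_squares
f=least_squares(res,[.474,-.258,np.radians(140)],loss='soft_l1');print(r(f.x[:2]),np.degrees(f.x[2]),np.abs(f.fun).max())
E
```

```text
[np.float64(281.4070796460177), np.float64(187.2920353982301)] hole@27 [ 0.5102 -0.2918  0.027 ] tri top [ 0.5117 -0.2905  0.0285] tri scene [ 0.5096 -0.2916  0.0238]
[[176, np.int64(266), np.int64(297)], [184, np.int64(266), np.int64(297)], [192, np.int64(266), np.int64(297)], [200, np.int64(266), np.int64(297)], [208, np.int64(266), np.int64(297)], [216, np.int64(266), np.int64(296)], [224, np.int64(266), np.int64(296)], [232, np.int64(266), np.int64(296)], [240, np.int64(267), np.int64(296)], [248, np.int64(267), np.int64(295)], [256, np.int64(267), np.int64(295)], [264, np.int64(267), np.int64(295)]]
[ 0.5184 -0.2989  0.027 ] 0.029999784115686715
[ 0.5126 -0.294   0.027 ] 0.030174521836680648
[ 0.5067 -0.289   0.027 ] 0.030351307057964433
tool y yaw -130.23262211086995
[ 0.4721 -0.2594] 139.54427475076827 0.6788132695368745
```

Call:
{"fn": "carry_out", "kwargs": {
  "increments": [
    [[-0.001,0.003,0.03],[0,0,0.3],0.07],
    [[0,0,0.04],[0,0,0],0.07],
    [[0,0,0.04],[0,0,0],0.07],
    [[0,0,0.03],[0,0,0],0.07],
    [[0,0,0.02],[0,0,0],0.07],
    [[0,0,0.014],[0,0,0],0.07],
    [[0,0,0.008],[0,0,0],0.07],
    [[0,0,0],[0,0,0],0.07]
  ]
}}

```text
clock: 4.1
position: [0.5089, -0.2929, 0.0067]
ee_rot: [2.947, -1.087, -0.003]
wrist_force: [0.3, -0.2, -0.9]
width: 0.796
grip_force: 0.0
```

Call:
{"fn": "carry_out", "kwargs": {
  "increments": [
    [[0,-0.0015,0.003],[0,0,0],0.07],
    [[0,0,0],[0,0,0],0.035],
    [[0,0,0],[0,0,0],0.02],
    [[0,0,0],[0,0,0],0.02],
    [[0,0,0],[0,0,0],0.02],
    [[0,0,0],[0,0,0],0.02]
  ],
  "newtons": 45
}}

```text
clock: 4.7
position: [0.5109, -0.2915, 0.0048]
ee_rot: [-2.948, 1.086, -0.001]
wrist_force: [-0.9, -0.4, -0.4]
width: 0.405
grip_force: 0.0
```

Call:
{"fn": "carry_out", "kwargs": {
  "increments": [
    [[0,0,0],[0,0,0],0.02],
    [[0,0,0],[0,0,0],0.02],
    [[0,0,0],[0,0,0],0.02]
  ]
}}

```text
clock: 5.0
position: [0.5108, -0.2915, 0.0047]
ee_rot: [2.948, -1.086, 0.0]
wrist_force: [0.3, 0.7, 2.1]
width: 0.327
grip_force: 45.0
```

```bash
python3 - <<'E'
from h import *
for l in ('top','scene'): 
  for b in manip.trace(l,'wash_bottle')[:2]: print(l,round(b['p'],2),np.round(b['box']))
print('foot',onz('top',[90+620/2.5,130+103/2.5],0.0),onz('scene',[90+466/2.4,130+380/2.4],0.0),'cap',onz('top',[90+642/2.5,130+48/2.5],.19))
q=plan([0.511,-0.2915,0.10],229.5,3,0.02)
plan([0.562,-0.079,0.12],173.5,8,0.02,start=q)
E
```

```text
top 0.93 [332. 148. 355. 176.]
scene 0.79 [271. 223. 294. 297.]
foot [ 0.72904716 -0.173874    0.        ] [ 0.75357458 -0.1911614   0.        ] cap [ 0.74422495 -0.18109926  0.19      ]
[[[0.0,-0.0,-0.032],[0.0,-0.0,0.02],0.02],[[0.0,-0.0,-0.032],[0.0,-0.0,0.02],0.02],[[0.0,-0.0,-0.031],[0.0,-0.0,0.02],0.02]]
end [ 0.5108 -0.2915  0.0997]
[[[-0.012,-0.024,-0.003],[-0.0,-0.0,7.0],0.02],[[-0.015,-0.023,-0.002],[-0.0,-0.0,7.0],0.02],[[-0.018,-0.021,-0.003],[-0.0,-0.0,7.0],0.02],[[-0.02,-0.018,-0.002],[-0.0,-0.0,7.0],0.02],[[-0.023,-0.016,-0.003],[-0.0,-0.0,7.0],0.02],[[-0.024,-0.013,-0.002],[-0.0,-0.0,7.0],0.02],[[-0.026,-0.009,-0.003],[-0.0,-0.0,7.0],0.02],[[-0.026,-0.007,-0.002],[-0.0,-0.0,7.0],0.02]]
end [ 0.5624 -0.0791  0.1197]
```

Call:
{"fn": "carry_out", "kwargs": {
  "increments": [
    [[0,0,-0.02],[0,0,0],0.02],
    [[0,0,-0.03],[0,0,0],0.02],
    [[0,0,-0.045],[0,0,0],0.02]
  ]
}}

```text
clock: 5.4
position: [0.5088, -0.2908, 0.098]
ee_rot: [2.947, -1.087, -0.009]
wrist_force: [1.6, -1.1, -0.9]
width: 0.317
grip_force: 45.0
```

Call:
{"fn": "carry_out", "kwargs": {
  "increments": [
    [[-0.012,-0.024,-0.003],[0,0,7],0.02],
    [[-0.015,-0.023,-0.002],[0,0,7],0.02],
    [[-0.018,-0.021,-0.003],[0,0,7],0.02],
    [[-0.02,-0.018,-0.002],[0,0,7],0.02],
    [[-0.023,-0.016,-0.003],[0,0,7],0.02],
    [[-0.024,-0.013,-0.002],[0,0,7],0.02],
    [[-0.026,-0.009,-0.003],[0,0,7],0.02],
    [[-0.026,-0.007,-0.002],[0,0,7],0.02]
  ]
}}

```text
clock: 6.2
position: [0.562, -0.0778, 0.1195]
ee_rot: [2.087, -2.348, -0.001]
wrist_force: [-0.4, 0.5, -0.8]
width: 0.323
grip_force: 45.0
```

Call:
{"fn": "carry_out", "kwargs": {
  "increments": [
    [[0,0,0],[0,0,0],0.02],
    [[0,0,0],[0,0,0],0.02],
    [[0,0,0],[0,0,0],0.02]
  ]
}}

```text
clock: 6.5
position: [0.5617, -0.0794, 0.1192]
ee_rot: [2.094, -2.341, -0.001]
wrist_force: [-0.2, -0.1, -0.8]
width: 0.32
grip_force: 45.0
```

```bash
python3 - <<'E'
from h import *
s=manip.observe();print(s['clock'],s['position'],s['ee_rot'],s['width'],s['grip_force'],s['wrist_force'])
K,R,t=P('wrist'); np.savez('w2.npz',K=K,R=R,t=t)
cv2.imwrite('pics/wrist2.png',manip.snapshot('wrist'))
for l in('wedge_tip','slot_lip','front_left','front_right','back_left','back_right'):
  for c in ('wrist',): print(c,l,[(round(r['p'],2),np.round(r['at'],1),np.round(onz(c,r['at'],.019 if l=='slot_lip' else .015),4)) for r in manip.spot_point(c,l)][:3])
im=manip.snapshot('top'); cv2.imwrite('pics/top1.png',im)
cv2.imwrite('pics/top1c.png',cv2.resize(im[140:280,180:380],None,fx=4,fy=4,interpolation=cv2.INTER_CUBIC))
E
```

```text
6.5 [ 0.561652   -0.07941421  0.11921515] [ 2.09383817e+00 -2.34126815e+00 -7.36523253e-04] 0.31969314827951945 44.98996675014496 [-0.17237661 -0.10238959 -0.83884595]
wrist wedge_tip []
wrist slot_lip []
wrist front_left []
wrist front_right []
wrist back_left []
wrist back_right []
```

View pics/wrist2.png

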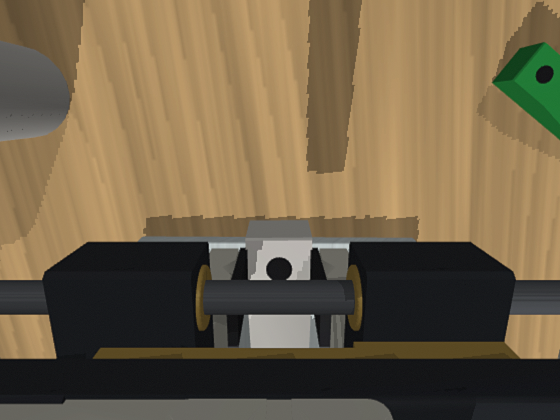

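View pics/top1c.png

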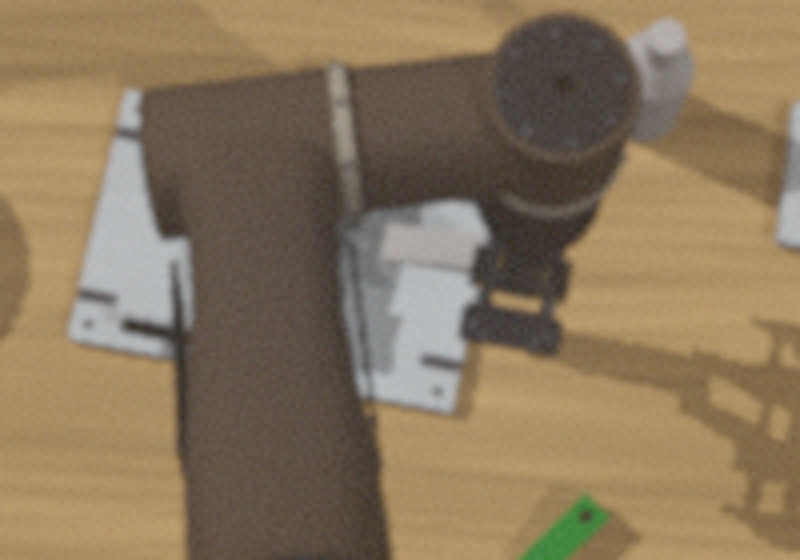

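Call:
{"fn": "carry_out", "kwargs": {
  "increments": [
    [[0,0,-0.04],[0,0,0],0.02],
    [[-0.02,0,-0.04],[0,0,0],0.02],
    [[-0.04,0,-0.03],[0,0,0],0.02],
    [[-0.04,0,-0.03],[0,0,0],0.02],
    [[-0.04,0,-0.03],[0,0,0],0.02],
    [[-0.04,0,-0.01],[0,0,0],0.02],
    [[0,0,0],[0,0,0],0.02],
    [[0,0,0],[0,0,0],0.02]
  ],
  "newtons": 38
}}

```text
clock: 7.7
position: [0.5821, 0.1008, 0.2994]
ee_rot: [2.095, -2.341, -0.0]
wrist_force: [-0.0, -0.6, -1.1]
width: 0.324
grip_force: 38.0
```

```bash
python3 - <<'E'
from h import *
s=manip.observe();print(s['clock'],s['position'],s['ee_rot'],s['width'],s['grip_force'],s['wrist_force'])
K,R,t=P('wrist'); np.savez('w3.npz',K=K,R=R,t=t)
cv2.imwrite('pics/wrist3.png',manip.snapshot('wrist'))
for l in('slot_lip','front_left','front_right','back_left','back_right'):
  for c in ('wrist',): print(c,l,[(round(r['p'],2),np.round(r['at'],1),np.round(onz(c,r['at'],.019 if l=='slot_lip' else .015),4)) for r in manip.spot_point(c,l)][:3])
E
```

```text
7.7 [0.58214818 0.10078423 0.29939106] [ 2.09515487e+00 -2.34073647e+00 -4.40252149e-04] 0.32351086966474424 37.9903382062912 [-0.04211705 -0.59610543 -1.06991015]
wrist slot_lip [(0.64, array([277. , 144.7]), array([0.5809, 0.0723, 0.019 ]))]
wrist front_left [(0.92, array([342. , 137.5]), array([0.5002, 0.0728, 0.015 ])), (0.72, array([274.9, 146.5]), array([0.5839, 0.0742, 0.015 ]))]
wrist front_right [(0.89, array([208.2, 137.9]), array([0.6646, 0.0542, 0.015 ]))]
wrist back_left []
wrist back_right []
```

View pics/wrist3.png

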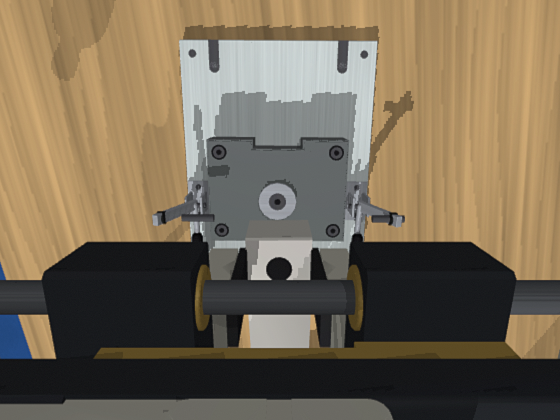

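```bash
python3 - <<'E'
import cv2
a=cv2.imread('pics/wrist3.png')[125:165,195:360]; cv2.imwrite('pics/w3c.png',cv2.resize(a,None,fx=4.8,fy=4.8,interpolation=cv2.INTER_NEAREST))
E
```

```text
(no output)
```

View pics/w3c.png

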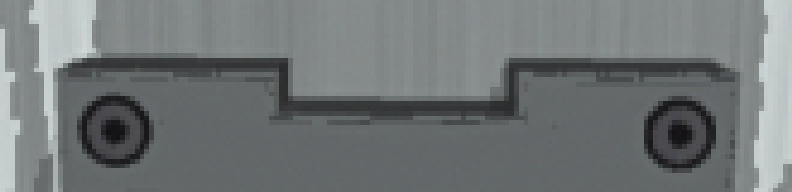

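```bash
cat > fitb.py <<'E'
from h import *
from scipy.optimize import least_squares
d=np.load('w3.npz'); PW=(d['K'],d['R'],d['t'])
c=lambda u,v:np.array([195+u/4.8-.5,125+v/4.8-.5])
obs=[((-60,-80,45),c(57,72)),((-60,80,45),c(738,74)),((-60,-28,0),c(290,59)),((-60,28,0),c(508,60)),((-50,-28,4),c(290,102)),((-50,28,4),c(508,103)),((-60,-28,45),c(278,74)),((-60,28,45),c(524,74))]
def W(v,p):
    a=v[2];p=np.array(p)/1000;return np.array([v[0]+np.cos(a)*p[0]-np.sin(a)*p[1],v[1]+np.sin(a)*p[0]+np.cos(a)*p[1],v[3]+p[2]])
def res(v): return np.concatenate([proj('',W(v,p),PW)-o for p,o in obs])
f=least_squares(res,[.585,.125,1.457,.015],loss='soft_l1')
v=f.x
if __name__=='__main__':
    print('block',np.round(v,4),np.degrees(v[2])); print(np.round(f.fun.reshape(-1,2),1).tolist())
    g=least_squares(lambda u:res([*u,.015]),v[:3],loss='soft_l1'); print('z fixed',np.round(g.x,4),np.degrees(g.x[2]))
    # plate yaw & centre from front corners
    A,B=[np.linalg.inv(1*np.eye(1))[0,0]*0]*2
    K,R,t=PW
    def onzP(px,z): q=R.T@np.linalg.inv(K)@np.array([*px,1.]);o=-R.T@t;return o+q*(z-o[2])/q[2]
    A,B=onzP([180.5,40.5],.015),onzP([377.5,40.5],.015);dd=A-B;print('plate front',A,B,np.linalg.norm(dd),np.degrees(np.arctan2(dd[1],dd[0]))+90)
    m=(A+B)/2;a=np.radians(83.5);print('plate centre',m+.17*np.array([np.cos(a),np.sin(a),0]))
    im=cv2.imread('pics/scene0.png');
    for n,p in dict(fl=(-60,80,0),fr=(-60,-80,0),lip=(-50,0,4),br=(60,-80,0)).items(): print(n,np.round(W(v,p),4),'scene',np.round(proj('scene',W(v,p)),1),'top',np.round(proj('top',W(v,p)),1))
E
python3 fitb.py
```

```text
block [0.5866 0.1248 1.4555 0.0132] 83.39679563994018
[[-0.0, 0.2], [0.6, 0.3], [0.1, 0.1], [-0.1, 0.0], [0.1, -0.4], [-0.1, -0.5], [0.3, -0.0], [-1.1, 0.1]]
z fixed [0.5865 0.1247 1.4555] 83.39593331083796
plate front [ 0.67894472 -0.0566142   0.015     ] [ 0.45237304 -0.03117723  0.015     ] 0.2279951061236998 83.5942842221221
plate centre [0.58490343 0.1250115  0.015     ]
fl [0.5002 0.0744 0.0132] scene [296.  199.3] top [263.7 227.6]
fr [0.6591 0.056  0.0132] scene [328.9 226.8] top [272.6 184.1]
lip [0.5808 0.0752 0.0172] scene [314.7 210.4] top [265.4 204.9]
br [0.6729 0.1752 0.0132] scene [361.3 213.2] top [239.5 177.9]
```

```bash
python3 - <<'E'
from h import *
s=manip.observe();Rm=Ro.from_rotvec(s['ee_rot']).as_matrix();print('yaw y',np.degrees(np.arctan2(Rm[1,1],Rm[0,1])))
im=cv2.imread('pics/wrist3.png');y,x=np.nonzero(im[255:280,265:295].max(2)<60);h=[265+x.mean(),255+y.mean()]
X=onz('wrist',h,s['position'][2]-.0047+.027);print('hole in tool',h,np.round(Rm.T@(X-s['position']),4))
q=plan([0.5659,-0.0531,0.29],173.4,4,0.02)
plan([0.5659,-0.0531,0.04],173.4,6,0.02,start=q)
E
```

```text
yaw y 173.48400777041195
hole in tool [np.float64(278.70066518847005), np.float64(268.7538802660754)] [-0.0017 -0.0009 -0.0223]
[[[0.038,-0.0,0.002],[0.01,-0.0,0.02],0.02],[[0.038,-0.0,0.002],[0.01,-0.0,0.02],0.02],[[0.038,-0.001,0.003],[0.01,-0.0,0.02],0.02],[[0.039,-0.0,0.002],[0.01,-0.0,0.02],0.02]]
end [ 0.5657 -0.0533  0.2904]
[[[-0.0,-0.0,0.042],[-0.0,-0.0,0.0],0.02],[[-0.0,-0.0,0.042],[-0.0,-0.0,0.0],0.02],[[-0.0,-0.0,0.042],[-0.0,-0.0,0.0],0.02],[[-0.0,-0.0,0.041],[-0.0,-0.0,0.0],0.02],[[-0.0,-0.0,0.042],[-0.0,-0.0,0.0],0.02],[[-0.0,-0.0,0.041],[-0.0,-0.0,0.0],0.02]]
end [ 0.5658 -0.0534  0.0404]
```

Call:
{"fn": "carry_out", "kwargs": {
  "increments": [
    [[0.038,0,0],[0,0,0],0.02],
    [[0.039,-0.001,0],[0,0,0],0.02],
    [[0.039,0,0],[0,0,0],0.02],
    [[0.039,0,0.02],[0,0,0],0.02],
    [[0,0,0.04],[0,0,0],0.02],
    [[0,0,0.045],[0,0,0],0.02],
    [[0,0,0.045],[0,0,0],0.02],
    [[0,0,0.045],[0,0,0],0.02]
  ]
}}

```text
clock: 8.8
position: [0.5657, -0.0553, 0.1034]
ee_rot: [-2.091, 2.344, -0.001]
wrist_force: [0.7, -0.2, -1.3]
width: 0.323
grip_force: 38.0
```

Call:
{"fn": "carry_out", "kwargs": {
  "increments": [
    [[0,0,0.04],[0,0,0],0.02],
    [[0,0,0.025],[0,0,0],0.02],
    [[0,0,0],[0,0,0],0.02],
    [[0,0,0],[0,0,0],0.02],
    [[0,0,0],[0,0,0],0.02]
  ]
}}

```text
clock: 9.3
position: [0.5674, -0.0543, 0.0414]
ee_rot: [-2.092, 2.341, -0.003]
wrist_force: [-0.5, -0.4, -1.3]
width: 0.323
grip_force: 38.0
```

Call:
{"fn": "carry_out", "kwargs": {
  "increments": [
    [[0,0,0.01],[0,0,0],0.02],
    [[0,0,0.007],[0,0,0],0.02],
    [[0,0,0],[0,0,0],0.02],
    [[0,0,0],[0,0,0],0.02]
  ]
}}

```text
clock: 9.7
position: [0.5658, -0.0543, 0.0225]
ee_rot: [2.093, -2.342, -0.0]
wrist_force: [0.1, -0.6, -1.1]
width: 0.328
grip_force: 38.0
```

Call:
{"fn": "carry_out", "kwargs": {
  "increments": [
    [[0,0,0.001],[0,0,0],0.02],
    [[0,0,0.001],[0,0,0],0.02],
    [[0,0,0],[0,0,0],0.02]
  ]
}}

```text
clock: 10.0
position: [0.566, -0.0542, 0.0205]
ee_rot: [-2.093, 2.343, -0.0]
wrist_force: [-1.0, -0.1, -1.4]
width: 0.318
grip_force: 38.0
```

Call:
{"fn": "carry_out", "kwargs": {
  "increments": [
    [[0,0,0.001],[0,0,0],0.02],
    [[0,0,0],[0,0,0],0.02],
    [[0,0,0],[0,0,0],0.02]
  ]
}}

```text
clock: 10.3
position: [0.5661, -0.0542, 0.0197]
ee_rot: [-2.093, 2.342, -0.0]
wrist_force: [-0.3, 0.4, 1.0]
width: 0.322
grip_force: 38.0
```

Call:
{"fn": "carry_out", "kwargs": {
  "increments": [
    [[0,0,0.0005],[0,0,0],0.02],
    [[0,0,0],[0,0,0],0.02],
    [[0,0,0],[0,0,0],0.02]
  ]
}}

```text
clock: 10.6
position: [0.5661, -0.0544, 0.0196]
ee_rot: [-2.093, 2.342, -0.001]
wrist_force: [-1.3, -0.4, 5.6]
width: 0.324
grip_force: 38.0
```

```bash
python3 - <<'E'
from h import *
s=manip.observe();print(s['clock'],s['position'],s['wrist_force'],s['wrist_torque'])
im=manip.snapshot('scene');cv2.imwrite('pics/scene2.png',im)
cv2.imwrite('pics/scene2c.png',cv2.resize(im[150:260,240:400],None,fx=5,fy=5,interpolation=cv2.INTER_CUBIC))
for l in('wedge_tip','slot_lip','front_left','front_right','back_right'): print(l,[(round(r['p'],2),np.round(r['at'],1)) for r in manip.spot_point('scene',l)][:3])
E
```

```text
10.6 [ 0.56612196 -0.05436819  0.0195543 ] [-1.31764892 -0.43222326  5.61053477] [-0.22213991  0.67522652 -0.00307983]
wedge_tip [(0.91, array([169.9, 214.1])), (0.53, array([217. , 189.4])), (0.5, array([311.5, 212.3]))]
slot_lip [(0.91, array([317.5, 210.7])), (0.62, array([326.4, 230.5]))]
front_left [(0.69, array([292.9, 200.6]))]
front_right [(0.57, array([313.3, 209.9])), (0.56, array([327.1, 228. ]))]
back_right [(0.68, array([357.9, 214.1])), (0.39, array([322.9, 208.4])), (0.28, array([313.8, 207.1]))]
```

View pics/scene2c.png

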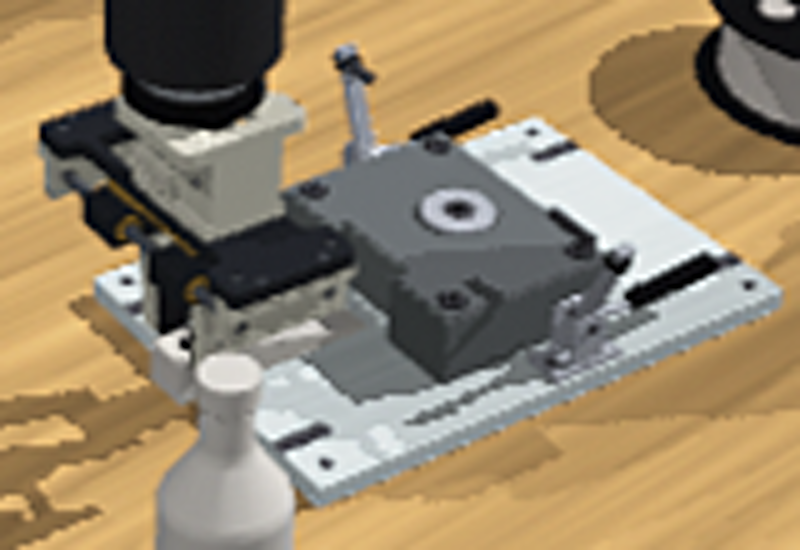

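Call:
{"fn": "carry_out", "kwargs": {
  "increments": [
    [[-0.005,0,0],[0,0,0],0.02],
    [[-0.005,0,0],[0,0,0],0.02],
    [[-0.005,0,0],[0,0,0],0.02],
    [[-0.004,0,0],[0,0,0],0.02],
    [[0,0,0],[0,0,0],0.02],
    [[0,0,0],[0,0,0],0.02]
  ]
}}

```text
clock: 11.5
position: [0.5685, -0.0353, 0.0196]
ee_rot: [-2.093, 2.342, -0.001]
wrist_force: [-0.8, -0.5, 6.8]
width: 0.326
grip_force: 38.0
```

Call:
{"fn": "carry_out", "kwargs": {
  "increments": [
    [[-0.002,0,0],[0,0,0],0.02],
    [[0,0,0],[0,0,0],0.02]
  ]
}}

```text
clock: 11.7
position: [0.5687, -0.0336, 0.0197]
ee_rot: [-2.093, 2.342, -0.001]
wrist_force: [-0.3, -1.6, 7.0]
width: 0.329
grip_force: 38.0
```

Call:
{"fn": "carry_out", "kwargs": {
  "increments": [
    [[-0.002,0,0],[0,0,0],0.02],
    [[0,0,0],[0,0,0],0.02]
  ]
}}

```text
clock: 11.9
position: [0.5687, -0.0321, 0.0196]
ee_rot: [2.093, -2.342, 0.001]
wrist_force: [-0.9, -4.7, 7.1]
width: 0.326
grip_force: 38.0
```

Call:
{"fn": "carry_out", "kwargs": {
  "increments": [
    [[-0.002,0,0],[0,0,0],0.02],
    [[0,0,0],[0,0,0],0.02]
  ]
}}

```text
clock: 12.1
position: [0.5687, -0.0307, 0.0196]
ee_rot: [2.093, -2.341, 0.002]
wrist_force: [-1.0, -7.5, 5.9]
width: 0.329
grip_force: 38.0
```

Call:
{"fn": "carry_out", "kwargs": {
  "increments": [
    [[-0.002,0,0],[0,0,0],0.02],
    [[0,0,0],[0,0,0],0.02]
  ]
}}

```text
clock: 12.3
position: [0.5686, -0.0293, 0.0196]
ee_rot: [2.092, -2.341, 0.002]
wrist_force: [-0.1, -9.8, 6.0]
width: 0.325
grip_force: 38.0
```

Call:
{"fn": "carry_out", "kwargs": {
  "increments": [
    [[-0.002,0,0],[0,0,0],0.02],
    [[-0.001,0,0],[0,0,0],0.02],
    [[0,0,0],[0,0,0],0.02]
  ]
}}

```text
clock: 12.6
position: [0.5687, -0.0267, 0.0196]
ee_rot: [2.091, -2.341, 0.002]
wrist_force: [-1.2, -12.3, 7.2]
width: 0.323
grip_force: 38.0
```

Call:
{"fn": "carry_out", "kwargs": {
  "increments": [
    [[-0.002,0,0],[0,0,0],0.02],
    [[-0.001,0,0],[0,0,0],0.02],
    [[0,0,0],[0,0,0],0.02]
  ]
}}

```text
clock: 12.9
position: [0.5688, -0.024, 0.0196]
ee_rot: [2.091, -2.34, 0.002]
wrist_force: [-1.4, -14.7, 7.5]
width: 0.329
grip_force: 38.0
```

Call:
{"fn": "carry_out", "kwargs": {
  "increments": [
    [[-0.002,0,0],[0,0,0],0.02],
    [[-0.001,0,0],[0,0,0],0.02],
    [[0,0,0],[0,0,0],0.02]
  ]
}}

```text
clock: 13.2
position: [0.569, -0.0212, 0.0196]
ee_rot: [2.091, -2.34, 0.001]
wrist_force: [-1.2, -14.6, 8.3]
width: 0.326
grip_force: 38.0
```

```bash
python3 - <<'E'
from h import *
s=manip.observe();print(s['clock'],s['position'],s['wrist_force'],s['wrist_torque'],s['ee_rot'])
im=manip.snapshot('scene');cv2.imwrite('pics/scene3.png',im)
a,b=cv2.imread('pics/scene2.png'),im
f=lambda i:cv2.resize(i[185:240,295:375],None,fx=5,fy=5,interpolation=cv2.INTER_CUBIC)
cv2.imwrite('pics/cmp3.png',np.vstack([f(a),f(b)]))
E
```

```text
13.2 [ 0.56897647 -0.02121631  0.0195635 ] [ -1.21738561 -14.59646266   8.26120585] [-5.44084058  0.64799863 -0.05347516] [ 2.09060137e+00 -2.33998818e+00  1.49637841e-03]
```

View pics/cmp3.png

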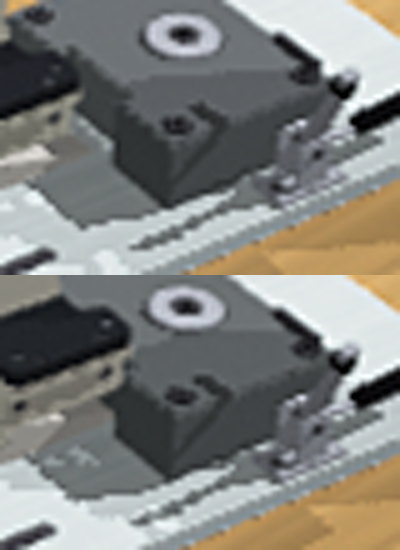

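```bash
cat > gap.py <<'E'
import sys
from fitb import *
v[3]=.015
w=manip.snapshot('wrist'); y,x=np.nonzero(w[255:280,265:295].max(2)<60); print('hole px',265+x.mean(),255+y.mean())
a=cv2.cvtColor(cv2.imread('pics/scene2.png'),6); 
b=np.mean([cv2.cvtColor(manip.snapshot('scene'),6).astype(float) for _ in range(3)],0).astype(np.uint8); cv2.imwrite(sys.argv[1],b)
# features on the block (left-most parts hidden by gripper): corners of block in scene
pts={'fr_bot':(-60,-80,0),'fr_top':(-60,-80,45),'br_top':(60,-80,45),'ring':(0,0,50),'bolt_fr':(-45,-65,46),'bolt_br':(45,-65,46),'bolt_bl':(45,65,46)}
P0=np.array([proj('scene',W(v,p)) for p in pts.values()],np.float32).reshape(-1,1,2)
P1,st,e=cv2.calcOpticalFlowPyrLK(a,b,P0,None,winSize=(13,13),maxLevel=1)
D=(P1-P0)[:,0]
def mv(p,g,sx,sy,roll=0):
    p=np.array(p,float); th=g/120.; q=p-[60,0,0]; q=np.array([q[0]+th*q[2],q[1],q[2]-th*q[0]]); return q+[60+sx,sy,0]
def r2(u): return np.concatenate([proj('scene',W(v,mv(p,*u)))-proj('scene',W(v,p))-d for p,d in zip(pts.values(),D)])
f2=least_squares(r2,[2,0,0],loss='soft_l1',f_scale=.2)
for n,p0,d in zip(pts,P0[:,0],D): print(n,np.round(p0,1),np.round(d,2))
print('gap,sx,sy mm',np.round(f2.x,2)); print(np.round(f2.fun.reshape(-1,2),2).tolist())
Z=lambda g:np.round(proj('scene',W(v,mv((-60,-80,45),g,0,0)))-proj('scene',W(v,(-60,-80,45))),2); print('pred 4mm',Z(4))
s=manip.observe();print(s['clock'],s['position'],s['wrist_force'])
E
python3 gap.py pics/s3b.png
```

```text
hole px 278.732181425486 268.244060475162
fr_bot [329.  226.2] [ 0.38 -0.34]
fr_top [330.1 213.3] [ 0.69 -0.87]
br_top [363.1 200. ] [ 0.08 -0.09]
ring [329.4 191.6] [ 0.48 -0.59]
bolt_fr [331.1 208.6] [ 0.73 -0.86]
bolt_br [355.7 198.8] [-0.  -0.1]
bolt_bl [327.7 178.2] [ 0.33 -0.21]
gap,sx,sy mm [ 2.54  0.37 -0.26]
[[-0.15, -0.37], [-0.19, 0.03], [0.34, -0.01], [-0.0, 0.12], [-0.23, 0.11], [0.43, -0.09], [0.08, 0.03]]
pred 4mm [ 0.54 -1.34]
13.45 [ 0.56898777 -0.02119422  0.01958228] [ -2.06722111 -14.55498697   7.89081128]
```

Call:
{"fn": "carry_out", "kwargs": {
  "increments": [
    [[-0.002,0,0],[0,0,0],0.02],
    [[-0.002,0,0],[0,0,0],0.02],
    [[0,0,0],[0,0,0],0.02],
    [[0,0,0],[0,0,0],0.02],
    [[0,0,0],[0,0,0],0.02]
  ]
}}

```text
clock: 13.95
position: [0.5693, -0.0173, 0.0196]
ee_rot: [2.09, -2.34, 0.001]
wrist_force: [-1.6, -14.3, 8.0]
width: 0.323
grip_force: 38.0
```

```bash
python3 gap.py pics/s4b.png
```

```text
hole px 278.732181425486 268.244060475162
fr_bot [329.  226.2] [ 0.48 -0.47]
fr_top [330.1 213.3] [ 0.98 -1.15]
br_top [363.1 200. ] [ 0.11 -0.09]
ring [329.4 191.6] [ 0.67 -0.72]
bolt_fr [331.1 208.6] [ 1.04 -1.08]
bolt_br [355.7 198.8] [ 0.07 -0.08]
bolt_bl [327.7 178.2] [ 0.46 -0.28]
gap,sx,sy mm [ 3.45  0.45 -0.54]
[[-0.15, -0.46], [-0.27, 0.04], [0.48, -0.0], [-0.0, 0.12], [-0.34, 0.09], [0.54, -0.14], [0.12, 0.08]]
pred 4mm [ 0.54 -1.34]
14.15 [ 0.56934599 -0.01727825  0.01958086] [ -1.59259774 -15.09476852   7.21740296]
```

```bash
python3 -c "
from workcell import manip
print(manip.finish_job())"
```

```text
the job is handed in; nothing more can be done
None
```

The job is handed in with the arm still gripping the wedge in the pry slot; the front edge is lifted about 3.5 to 4 mm (estimated from the scene camera and the wedge's travel) and the back edge stayed down, though the front-left corner was hidden from the camera and I judged it level from the rest of the block.

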